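# Dial the shaker canister open and empty its mixing balls into the tray

### The arm

A 7-joint arm with a two-finger parallel gripper is mounted at the origin on a cart in front of the work surface, level with it; the furniture and walls round the work are solid. World frame = base frame: x ahead of the robot, y to its left, z up, the work surface at z = 0. Lengths are in mm, angles in rad, forces in N, time in s.
With the tool pointing down it reaches from about 400 to 875 mm from the base axis. Payload 4.4 kg.
Tool frame: the origin (TCP) lies midway between the tips of the shut fingers; the grasp point (between the pads) lies 19 mm behind it; z points along the fingers, y is the line along which they close (so a half turn about z gives the same grasp; the last joint's range is limited). The gripper opens to 85 mm and grips with 20 to 120 N. Pads are 22 mm wide; open, the fingers measure 114 mm over their backs; the gripper's body (76 mm by 85 mm) begins 54 mm behind the grasp point. The pads swing forward as they close: fully open they stand 13 mm farther back than shut.
Start: joints at [1.122, 0.628, 0.038, 1.517, -0.027, 0.996, -0.02], TCP at [242.816, -602.958, 231.313] pointing down, gripper open.
Joint ranges: [-3.06, 3.06], [-0.37, 2.12], [-1.25, 1.32], [0.18, 2.47], [-1.1, 4.24], [0.23, 1.98], [-2.94, 2.94]. Speed limits (rad/s): [2.57, 2.57, 3.14, 3.14, 3.14, 3.14, 3.14].

### API

Orientations are given as [roll, pitch, yaw] about the fixed x, y, z axes, in that order (R = Rz(yaw) Ry(pitch) Rx(roll)).
In Python, from cell import telemetry, eyes, ctrl, finder gives the robot as it stands.
- The arm moves only by the tool move_arm, never from a script. Its argument "steps" is a list of rows, each a list of 7 numbers: the turn, a rotation vector about the world's x, y, z in degrees, then the shift along the world's x, y, z in m, then the finger opening in m, from 0 to 0.0854. A call has 1 to 5 rows; each row shifts and turns the commanded pose from where the row before left it; what a row does not reach is not made up. A row lasts 1/10 s, in which the tool goes at most 50 mm and 8.59 degrees, less where a joint would pass 70% of its speed; a pose out of reach is approached as far as the arm can. A call with a gripper value outside its range is refused whole. The fingers move at their own pace and stop on an object; the grip force is fixed at half the most. Time passes only in rows, so rows that do not move let the fingers close. It gives the time, the measured TCP pose, the force, the opening and the grip force at its end, in the units of the state.
- telemetry.read_state(): the state, without advancing time (a new reading comes with each control period).
- eyes.get_image(name): name is "scene" or "top" or "wrist"; returns (picture, depth): 480x640x3 uint8, blue, green, red; 480x640 float32, mm along the optical axis (not along the pixel's ray), 0 where there is no reading.
- eyes.calibration(name): a dict with "fx", "fy", "cx", "cy" (pixels), "distortion" ([k1, k2, p1, p2, k3] as OpenCV has them; the pictures are not rectified), "position" and "attitude" of the camera in the world. Camera axes: x right, y down, z forward; pixel columns grow to the right and rows downward; lengths in mm; the calibration is good to about 2 mm. A picture is of the moment at which its call begins: read the wrist's pose just before it. calibration takes no time and is no camera call; for the wrist camera it gives the pose at the moment of the call.
- ctrl.finish_job(): hands the job in; it is judged then, once.
Trained networks look in the newest picture that a camera, given by its name, has taken for a name from the list of things; names that differ only in an ending like _2 or _b are one class to them, and where a whole thing is asked for, a point or a joint stands for the part that bears it (a point fixed in the world has none). Each returns a list of dicts, best first, with "confidence" (0 to 1); they miss things now and then, are a little off and sometimes report something else, mostly with a low value. They report only what shows in the picture. A call takes as long as a camera call.
- finder.boxes_of(camera, name): "location" ([x, y, z] in mm, in the coordinates of the camera as it stood for that picture, good to about 4 mm: the middle of the surface that is visible of it).
- finder.cut_out(camera, name): "mask" (480x640 bool, what is visible of it).
- finder.pinpoint(camera, name): "location" ([x, y, z] in mm, in the coordinates of the camera as it stood for that picture, good to about 4 mm: a listed point, or the origin of a listed thing).
The state is a dict: "clock": time; "qpos": joint angles; "qd": joint speeds; "tau": joint torques, N m; "eef_pos": TCP position; "tool_rot": TCP orientation; "force": force on the tool from outside, world axes, zero at the start; "torque": the same for the moment, N m; "width": finger opening in mm; "gripper_force": force on a finger pad.
Only numpy, scipy, OpenCV 4.12 (cv2) and the standard library are available. Lean on these libraries where they do the work, as an engineer would, in place of code of your own. Each camera call takes 0.05 s, during which the arm holds its last target. There are 200 camera calls.

### The job

With the shaker canister still in its rest position, turn the dial on its lid so that the largest hole lies over the outlet. Then swing the canister over by its crank, rocking it if needed, until all four steel mixing balls have fallen into the tray below, and swing it back to its rest position, leaving the dial on the largest hole. Leave the jars, box, bottle and tube standing round it where they are.

Things in the scene. Friction and masses are not known exactly. Their poses are not given: they have to be found in the camera images.
- pivot (a point): centre of the canister's tipping axis, 160 mm above the table. The fixed wooden stand has two cheeks 180 mm tall, 144 mm apart inside, on foot rails 180 mm long. Frame = the stand's: x points away from the pouring side, y is the tipping axis (the crank is on the -y side), z is up. The canister swings between the cheeks, over the tray.
- canister (a joint): tipping of the aluminium canister (110 mm wide, 105 mm long), rad. 0 = rest, on its stop: the lid faces up but leans 35 degrees to the pouring side (the stand's -x, roughly to the robot's left). Grows as the lid swings over and down on that side, to a stop at 1.75 (lid 135 degrees from up). Friction (0.25 Nm, about 3 N at the crank) keeps it where it is left.
- crank_grip (a point): middle of the crank's round wooden handle, 17 mm thick, 74 mm long, parallel to the tipping axis, 80 mm from it, 137 mm to the stand's -y side of the pivot. At rest it is 50 degrees from straight above the axis, away from the pouring side; full tipping takes it over the top to 50 degrees on the other side. It may turn between the fingers. Frame = the canister's.
- dial (a joint): angle of the dial on the lid, rad; grows counter-clockwise as seen looking at the lid from outside. 0 = the smallest hole (8 mm) is over the outlet, 0.96 = the middle hole (12 mm), 2.18 = the largest (34 mm); beyond that it is closed; stops at 0 and 2.9. Stays where it is left; friction 0.04 Nm.
- dial_fin (a point): on the dial's turning axis, in the middle of its metal grip fin (34 mm long, 14 mm thick, 28 mm tall above the black round plate, 110 mm wide), 15 mm above the plate and 81 mm from the pivot, which that axis passes through. Frame = the dial's: z is the turning axis, out of the lid (35 degrees from vertical at rest); x runs along the fin toward the largest hole.
- largest_hole (a point): centre of the dial's largest hole, 34 mm wide, 34 mm from the dial's axis.
- outlet (a point): centre of the only opening in the fixed lid under the dial, 34 mm wide, 34 mm from the dial's axis on the lower, pouring side, next to the metal pouring lip that stands 8 mm above the dial's edge. Balls can leave only through a large enough dial hole lying over it.
- tray: open wooden tray on the table under the canister's pouring side, 190 mm (its x) by 130 mm (its y), 45 mm tall, 5 mm walls and floor; origin at the centre of its underside. Loose.
- ball_0_center (a point): centre of a steel mixing ball, 15 mm wide, 15 g; it starts inside the canister.
- ball_1_center (a point): centre of a steel mixing ball, 15 mm wide, 15 g; it starts inside the canister.
- ball_2_center (a point): centre of a steel mixing ball, 15 mm wide, 15 g; it starts inside the canister.
- ball_3_center (a point): centre of a steel mixing ball, 15 mm wide, 15 g; it starts inside the canister.
- jar_a: a black pigment jar with grey lid, 44 mm wide, 68 mm tall; bystander, origin at the centre of its underside.
- jar_b: a black pigment jar with grey lid, 44 mm wide, 71 mm tall; bystander, origin at the centre of its underside.
- charcoal_box: a flat dark card box, 115x60x23 mm; bystander, origin at the centre of its underside.
- dropper: a small amber dropper bottle, 34 mm wide, 102 mm tall; bystander, origin at the centre of its underside.
- paint_tube: a paint tube lying on the table, 180x50x32 mm; bystander, origin at the centre of its underside.

How it is judged:
By the outcome, as a careful person would: the job done as asked, in the order asked, and still so for the second after the job is handed in, with the robot touching nothing.
It also fails if it takes over 59 s, if anything falls off the work surface, if the arm or the gripper's body presses on something with over 40 N, if the wrist force passes 120 N, or if a joint passes its speed limit or range.

## Working session

There is one attempt and no reset: what is moved stays moved. The work goes in short steps, Python scripts to look and compute and a tool call to move; the robot and the scene stay as the last step left them, time stands still between calls to the robot, and variables do not carry over. Pictures are saved under pics/ and viewed, at most 10 in all, crops included, and the job is handed in when it is done.

Besides the shell and the picture viewer there is one more tool, called after "Emit:" as a command line: name --pt "numbers of a row" for each row, then --argument value for the rest. move_arm: Moves the arm, as the interface text tells. Its arguments: {"type":"object","properties":{"steps":{"type":"array"}},"required":["steps"]}

```bash
ls; mkdir -p pics; cat > h.py <<'E'
import numpy as np, cv2
from scipy.spatial.transform import Rotation as R
from cell import telemetry, eyes, ctrl, finder
def T(cam):
    c=eyes.calibration(cam); return c
def att(c):
    a=np.array(c["attitude"],float)
    if a.shape==(3,3): return a
    return R.from_euler('xyz',a).as_matrix() if a.size==3 else R.from_quat(a).as_matrix()
def w(c,p): return att(c)@np.array(p)+np.array(c["position"])
def proj(c,P):
    A=att(c); p=A.T@(np.array(P,float)-np.array(c["position"]))
    K=np.array([[c["fx"],0,c["cx"]],[0,c["fy"],c["cy"]],[0,0,1]])
    return cv2.projectPoints(p.reshape(1,1,3),np.zeros(3),np.zeros(3),K,np.array(c["distortion"],float))[0].ravel()
E
python3 - <<'E'
from h import *
for cam in ["scene","top"]:
    c=eyes.calibration(cam); print(cam,c)
    im,d=eyes.get_image(cam); cv2.imwrite(f"pics/{cam}0.png",im)
    for n in ["pivot","crank_grip","dial_fin","largest_hole","outlet","tray","jar_a","charcoal_box","dropper","paint_tube"]:
        try:
            for r in finder.pinpoint(cam,n)[:2]: print(n,round(r["confidence"],2),w(c,r["location"]).round(0), {k:v for k,v in r.items() if k not in("confidence","location")})
        except Exception as e: print(n,e)
print(telemetry.read_state())
E
```

```text
pics
scene {'fx': 617.4613084275775, 'fy': 617.4613084275775, 'cx': 323.923636303112, 'cy': 233.14310649690827, 'distortion': array([0.06696277, 0.        , 0.        , 0.        , 0.        ]), 'position': array([  3.05930357, 909.61639125, 719.26753484]), 'attitude': array([-2.0547196 , -0.01043104, -2.5313151 ])}
pivot 0.59 [624.  69. 158.] {}
crank_grip 0.72 [551. -61. 210.] {}
dial_fin 0.89 [597. 103. 223.] {}
dial_fin 0.59 [ 594. -147.   -5.] {}
largest_hole 0.96 [620. 126. 203.] {}
largest_hole 0.4 [473. 182.   1.] {}
outlet 0.67 [584. 118. 193.] {}
outlet 0.38 [ 594. -147.   -5.] {}
jar_a 0.83 [471. 181.   4.] {}
jar_a 0.78 [717. 144.   2.] {}
charcoal_box 0.87 [465.  38.  -0.] {}
dropper 0.56 [651. -75.  -1.] {}
paint_tube 0.8 [ 596. -146.   -1.] {}
top {'fx': 586.6398331870586, 'fy': 586.6398331870586, 'cx': 313.59018034639456, 'cy': 234.89733423212232, 'distortion': array([-0.05088722,  0.        ,  0.        ,  0.        ,  0.        ]), 'position': array([ 412.60791494,   10.64357819, 1260.21104397]), 'attitude': array([-2.95314379e+00, -2.43769045e-03, -1.59090273e+00])
[... 365 characters left out ...]
 'qpos': array([ 1.12218023,  0.62840668,  0.03848273,  1.51740605, -0.02697351,
        0.99633697, -0.01998376]), 'qd': array([ 2.41268728e-04,  9.67572411e-04,  2.88666784e-05,  2.95578914e-04,
       -5.10924623e-04, -1.25207847e-03,  2.03616845e-03]), 'tau': array([ 1.23578982e-03, -5.63278377e+01,  1.22604467e+00, -1.93780714e+01,
        1.10393637e-02,  1.62552889e-03, -1.08504054e-05]), 'eef_pos': array([ 242.82289251, -602.93667585,  231.3068379 ]), 'tool_rot': array([-3.14155295e+00, -2.30460613e-05,  3.82835555e-01]), 'force': array([-0.42796925,  0.41004008, -0.33380993]), 'torque': array([-0.00883844,  0.00598483, -0.00806506]), 'gripper_force': 0.0, 'width': 85.46271240396321}
```

View pics/scene0.png

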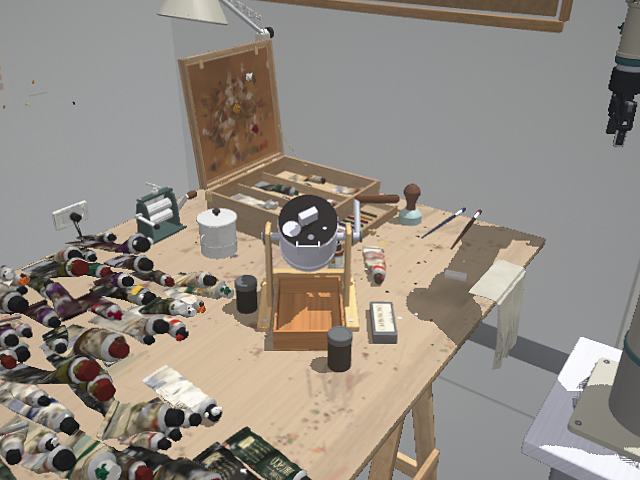

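View pics/top0.png

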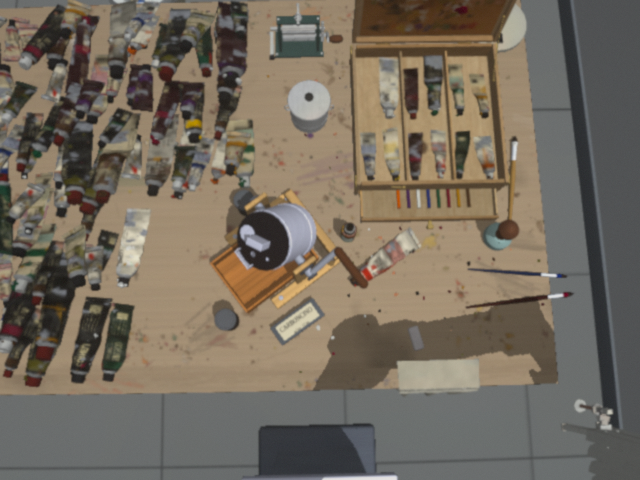

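The scene image shows the stand with its dial at about (308,222), fin (308,214), large white hole (292,228) and lip near (308,244). The tray is below at (308,310) and the crank at (358,220). The top image agrees: dial at (265,238), wooden handle (350,267), dropper (348,231) and tube (390,255). Next I'll work out the approach pose.

```bash
cat >> h.py <<'E'
th=np.radians(-54.8); piv=np.array([626.,68,160])
def frame(th):
    xs=np.array([np.cos(th),np.sin(th),0]); ys=np.array([-np.sin(th),np.cos(th),0])
    n=-np.sin(np.radians(35))*xs+np.cos(np.radians(35))*np.array([0,0,1.]); return xs,ys,n
def Rend(th):
    xs,ys,n=frame(th); return R.from_matrix(np.c_[np.cross(ys,-n),ys,-n])
def cur():
    s=telemetry.read_state(); return np.array(s["eef_pos"]),R.from_euler('xyz',s["tool_rot"]),s
E
python3 - <<'E'
from h import *
xs,ys,n=frame(th); p,r,s=cur()
Rs=R.from_rotvec(np.radians(-59)*n)*Rend(th)
print("hover",piv+(66+120)*n,"turn",np.degrees((Rs*r.inv()).as_rotvec()).round(1), np.linalg.norm(np.degrees((Rs*r.inv()).as_rotvec())))
print(piv+(66+120)*n-p)
E
```

```text
hover [564.50319317 155.17728093 312.36228024] turn [-34.9  -8.1  42.9] 55.88078648479307
[321.68030066 758.11395678  81.05544234]
```

Emit:
move_arm --pt "-1.75 -0.4 2.15 0.016 0.037 0.028 0.0854" --pt "-1.75 -0.4 2.15 0.016 0.037 0.028 0.0854" --pt "-1.75 -0.4 2.15 0.016 0.037 0.028 0.0854" --pt "-1.75 -0.4 2.15 0.016 0.037 0.028 0.0854" --pt "-1.75 -0.4 2.15 0.016 0.037 0.028 0.0854"

```text
clock: 1.6
eef_pos: [323.3, -416.3, 372.6]
tool_rot: [2.988, 0.039, 0.569]
force: [2.2, 0.7, 0.5]
width: 85.6
gripper_force: 0.0
```

Emit:
move_arm --pt "-1.75 -0.4 2.15 0.016 0.038 0 0.0854" --pt "-1.75 -0.4 2.15 0.016 0.038 0 0.0854" --pt "-1.75 -0.4 2.15 0.016 0.038 0 0.0854" --pt "-1.75 -0.4 2.15 0.016 0.038 0 0.0854" --pt "-1.75 -0.4 2.15 0.016 0.038 0 0.0854"

```text
clock: 2.1
eef_pos: [403.2, -226.4, 371.9]
tool_rot: [2.845, 0.104, 0.747]
force: [1.6, -0.3, -0.9]
width: 85.7
gripper_force: 0.0
```

Emit:
move_arm --pt "-1.75 -0.4 2.15 0.016 0.038 0 0.0854" --pt "-1.75 -0.4 2.15 0.016 0.038 0 0.0854" --pt "-1.75 -0.4 2.15 0.016 0.038 0 0.0854" --pt "-1.75 -0.4 2.15 0.016 0.038 0 0.0854" --pt "-1.75 -0.4 2.15 0.016 0.038 0 0.0854"

```text
clock: 2.6
eef_pos: [483.3, -36.4, 371.9]
tool_rot: [2.715, 0.193, 0.915]
force: [0.7, -0.6, -0.5]
width: 85.6
gripper_force: 0.0
```

Emit:
move_arm --pt "-1.75 -0.4 2.15 0.016 0.038 0 0.05" --pt "-1.75 -0.4 2.15 0.016 0.038 -0.01 0.05" --pt "-1.75 -0.4 2.15 0.016 0.038 -0.02 0.05" --pt "-1.75 -0.4 2.15 0.016 0.038 -0.02 0.05" --pt "-1.75 -0.4 2.15 0.016 0.038 -0.01 0.05"

```text
clock: 3.1
eef_pos: [562.8, 153.3, 309.7]
tool_rot: [2.602, 0.305, 1.075]
force: [-0.1, -0.3, 1.1]
width: 49.8
gripper_force: 0.0
```

```bash
python3 - <<'E'
from h import *
p,r,s=cur(); print(s["clock"],p,s["qpos"].round(2))
c=eyes.calibration("wrist")
im,d=eyes.get_image("wrist"); cv2.imwrite("pics/w1.png",im); np.save("d1.npy",d)
for n in ["pivot","crank_grip","dial_fin","largest_hole","outlet"]:
    for q in finder.pinpoint("wrist",n)[:2]: print(n,round(q["confidence"],2),w(c,q["location"]).round(1),proj(c,w(c,q["location"])).round())
E
```

```text
3.1 [562.82938975 153.28625156 309.73101289] [-0.36  0.5  -0.46  1.78  0.89  1.22 -1.65]
pivot 0.61 [ 7.155e+02  1.492e+02 -5.000e-01] [291.  35.]
crank_grip 0.92 [547.3 -63.3 217.5] [317. 403.]
dial_fin 0.71 [599.8 103.5 228. ] [323. 244.]
dial_fin 0.52 [7.168e+02 1.471e+02 2.000e-01] [293.  37.]
outlet 0.65 [590.4 119.  193.9] [276. 207.]
```

View pics/w1.png

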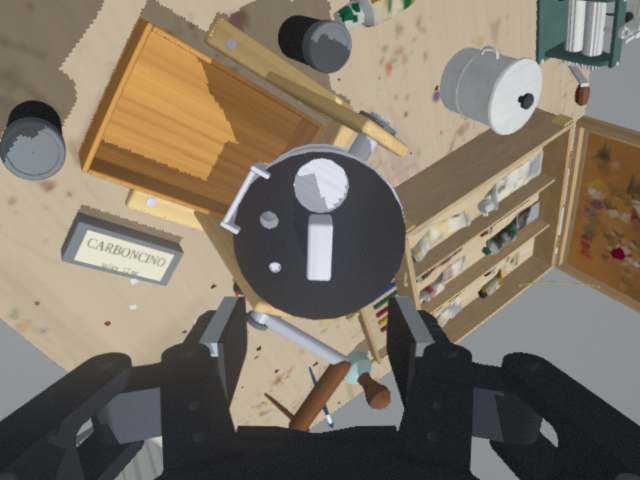

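```bash
python3 - <<'E'
from h import *
import scipy.ndimage as nd
c=eyes.calibration("wrist"); xs,ys,n=frame(th); d=np.load("d1.npy")
K=np.array([[c["fx"],0,c["cx"]],[0,c["fy"],c["cy"]],[0,0,1]])
vv,uu=np.mgrid[0:480,0:640]; 
pt=cv2.undistortPoints(np.c_[uu.ravel(),vv.ravel()].astype(np.float64).reshape(-1,1,2),K,np.array(c["distortion"],float)).reshape(-1,2)
P=np.c_[pt,np.ones(len(pt))]*d.reshape(-1,1); Wd=P@att(c).T+np.array(c["position"])
Wd[d.ravel()==0]=1e6
L=np.c_[(Wd-piv)@(-xs*np.cos(np.radians(35))-np.array([0,0,1])*np.sin(np.radians(35))),(Wd-piv)@-ys,(Wd-piv)@n] # d,-y,n
rad=np.hypot(L[:,0],L[:,1])
pl=(rad<60)&(abs(L[:,2]-66)<5); q=L[pl]
A=np.c_[q[:,:2],np.ones(len(q))]; co=np.linalg.lstsq(A,q[:,2],rcond=None)[0]; print("plate n=",co,len(q))
print("plate extents",np.percentile(q[:,:2],[0.5,99.5],axis=0))
f=L[(rad<30)&(L[:,2]>88)&(L[:,2]<100)]; m=f[:,:2].mean(0); u,s_,v=np.linalg.svd(f[:,:2]-m,full_matrices=False)
print("fin top",len(f),m,np.median(f[:,2]),"axis",v[0],np.degrees(np.arctan2(v[0,1],v[0,0])), np.ptp((f[:,:2]-m)@v.T,axis=0))
E
```

```text
plate n= [-6.60536615e-03  2.03006931e-03  6.64192572e+01] 20792
plate extents [[-57.04232965 -48.20391661]
 [ 49.43113178  56.83636714]]
fin top 1423 [-4.30737619  4.12779714] 94.62373266288506 axis [-0.48815072  0.87275935] 119.21910587712998 [34.35184233 14.0392053 ]
```

The wrist view shows the dial at (320,235), the fin running nearly vertical at (320,248) and the big hole at (321,185). The lip is at (245,198), so the dial needs about 61° of counter-clockwise turn.

```bash
cat >> h.py <<'E'
xs,ys,n=frame(th); dd=-xs*np.cos(np.radians(35))-np.array([0,0,1])*np.sin(np.radians(35))
cen=piv+66.4*n-4.2*dd-4.2*ys
E
python3 - <<'E'
from h import *
p,r,s=cur()
Rs=R.from_rotvec(np.radians(-60.8)*n)*Rend(th)
print("n",n,"cen",cen,"turn",np.degrees((Rs*r.inv()).as_rotvec()).round(2))
for h in (50,5): print(h,(cen+h*n-p).round(1))
print("per row 7.6deg",(7.6*n).round(2), "full", 60.8*n)
E
```

```text
n [-0.33062799  0.46869506  0.81915204] cen [602.59747263  93.88899934 216.80071677] turn [ 0.75 -0.92 -1.47]
50 [ 23.3 -33.3 -54.1]
5 [ 38.1 -54.4 -90.9]
per row 7.6deg [-2.51  3.56  6.23] full [-20.10218202  28.49665957  49.80444429]
```

Emit:
move_arm --pt "0.75 -0.92 -1.47 0.0117 -0.0167 -0.027 0.045" --pt "0 0 0 0.0116 -0.0166 -0.0271 0.045" --pt "0 0 0 0.005 -0.007 -0.0123 0.045" --pt "0 0 0 0.005 -0.007 -0.0123 0.045" --pt "0 0 0 0.0048 -0.0071 -0.0122 0.045"

```text
clock: 3.9
eef_pos: [601.5, 97.4, 220.7]
tool_rot: [2.593, 0.281, 1.045]
force: [0.4, -0.3, -0.4]
width: 45.2
gripper_force: 0.0
```

Emit:
move_arm --pt "0 0 0 0 0 0 0.03" --pt "0 0 0 0 0 0 0.0" --pt "0 0 0 0 0 0 0.0" --pt "0 0 0 0 0 0 0.0" --pt "0 0 0 0 0 0 0.0"

```text
clock: 4.4
eef_pos: [600.0, 98.6, 220.4]
tool_rot: [2.595, 0.283, 1.047]
force: [-5.2, 1.5, -1.2]
width: 12.9
gripper_force: 60.7
```

```bash
python3 - <<'E'
from h import *
p,r,s=cur()
q=p-cen; print(s["clock"],"lat d,-y,n:",q@dd,q@-ys,q@n,s["qpos"].round(2),s["force"],s["torque"],s["width"],s["gripper_force"])
E
```

```text
4.4 lat d,-y,n: 2.3547000399829527 -0.6160966215886506 6.005193467052677 [-0.29  0.61 -0.39  1.87  1.03  1.03 -1.77] [-5.22600946  1.52084589 -1.18903968] [ 0.68046598  1.16933263 -0.40376163] 12.866589860060262 60.69364607334137
```

Emit:
move_arm --pt "0 0 0 -0.0015 0.0012 0 0.0" --pt "-1.67 2.34 4.1 0 0 0 0.0" --pt "-2.17 3.04 5.32 0 0 0 0.0" --pt "-2.17 3.04 5.32 0 0 0 0.0" --pt "-2.17 3.04 5.32 0 0 0 0.0"

```text
clock: 4.9
eef_pos: [600.2, 98.7, 220.5]
tool_rot: [2.75, 0.483, 1.46]
force: [1.2, -0.6, -5.0]
width: 12.7
gripper_force: 59.7
```

```bash
python3 - <<'E'
from h import *
p,r,s=cur()
q=p-cen; print(s["clock"],"lat d,-y,n:",q@dd,q@-ys,q@n,s["qpos"].round(2),s["force"],s["torque"],s["width"],s["gripper_force"])
print(np.degrees((Rend(th)*r.inv()).as_rotvec()))
E
```

```text
4.9 lat d,-y,n: 2.1558646049748558 -0.8259987272193351 6.068363020726605 [-0.25  0.62 -0.45  1.86  1.06  1.06 -1.36] [ 1.22714781 -0.59984707 -4.95615221] [0.68360166 0.24508271 0.13677939] 12.728609755032686 59.73487079143524
[-11.91623024  16.93454541  29.41006628]
```

Emit:
move_arm --pt "-2.17 3.04 5.32 0 0 0 0.0" --pt "-2.17 3.04 5.32 0 0 0 0.0" --pt "-2.17 3.04 5.32 0 0 0 0.0" --pt "-2.17 3.04 5.32 0 0 0 0.0" --pt "-1.67 2.34 4.1 0 0 0 0.0"

```text
clock: 5.4
eef_pos: [600.6, 98.8, 220.6]
tool_rot: [3.078, 0.61, 2.079]
force: [1.3, -1.1, -3.9]
width: 12.8
gripper_force: 59.7
```

Emit:
move_arm --pt "-1.3 1.85 3.24 0 0 0 0.0" --pt "0 0 0 0 0 0 0.0"

```text
clock: 5.6
eef_pos: [600.6, 98.8, 220.6]
tool_rot: [3.124, 0.613, 2.158]
force: [2.9, -1.1, -4.6]
width: 12.7
gripper_force: 59.7
```

```bash
python3 - <<'E'
from h import *
p,r,s=cur()
q=p-cen; print(s["clock"],"lat d,-y,n:",q@dd,q@-ys,q@n,s["qpos"].round(2),s["force"],s["torque"],s["width"],s["gripper_force"])
print(np.degrees((Rend(th)*r.inv()).as_rotvec())@n)
E
```

```text
5.6 lat d,-y,n: 2.0171322201496644 -1.2478232664681237 6.102885039405518 [-0.2   0.64 -0.54  1.86  1.1   1.11 -0.79] [ 2.88405871 -1.11565736 -4.60124307] [ 0.83314646 -0.09120212  0.36566097] 12.719724660620104 59.65986728668213
1.2723162147810831
```

Emit:
move_arm --pt "-0.43 0.6 1.05 0 0 0 0.0" --pt "0 0 0 0 0 0 0.0" --pt "0 0 0 0 0 0 0.045" --pt "0 0 0 0 0 0 0.045" --pt "0 0 0 0 0 0 0.045"

```text
clock: 6.1
eef_pos: [599.3, 99.1, 220.9]
tool_rot: [3.141, 0.613, 2.186]
force: [0.6, -0.5, 0.4]
width: 45.0
gripper_force: 0.0
```

Emit:
move_arm --pt "0 0 0 -0.0066 0.0094 0.0164 0.045" --pt "0 0 0 -0.01 0.0141 0.0246 0.05" --pt "0 0 0 -0.01 0.0141 0.0246 0.06" --pt "0 0 0 -0.0066 0.0094 0.0164 0.06" --pt "0 0 0 0 0 0 0.06"

```text
clock: 6.6
eef_pos: [566.2, 148.9, 305.0]
tool_rot: [3.135, 0.612, 2.186]
force: [-0.0, 1.0, 0.8]
width: 60.4
gripper_force: 0.0
```

```bash
cat >> h.py <<'E'
def cloud(cam):
    c=eyes.calibration(cam); im,d=eyes.get_image(cam)
    K=np.array([[c["fx"],0,c["cx"]],[0,c["fy"],c["cy"]],[0,0,1]])
    vv,uu=np.mgrid[0:480,0:640]
    pt=cv2.undistortPoints(np.c_[uu.ravel(),vv.ravel()].astype(np.float64).reshape(-1,1,2),K,np.array(c["distortion"],float)).reshape(-1,2)
    W=(np.c_[pt,np.ones(len(pt))]*d.reshape(-1,1))@att(c).T+np.array(c["position"]); W[d.ravel()==0]=1e6
    return c,im,W
E
python3 - <<'E'
from h import *
p,r,s=cur(); print(s["clock"],p,s["qpos"].round(2))
c,im,W=cloud("wrist"); cv2.imwrite("pics/w2.png",im)
L=np.c_[(W-piv)@dd,(W-piv)@-ys,(W-piv)@n]; rad=np.hypot(L[:,0],L[:,1])
q=L[(rad<62)&(abs(L[:,2]-66)<5)]; print("plate n",np.median(q[:,2]),np.percentile(q[:,:2],[.5,99.5],axis=0))
f=L[(rad<30)&(L[:,2]>88)&(L[:,2]<100)]; m=f[:,:2].mean(0); v=np.linalg.svd(f[:,:2]-m,full_matrices=False)[2]
print("fin",len(f),m,np.degrees(np.arctan2(v[0,1],v[0,0])),np.ptp((f[:,:2]-m)@v.T,axis=0))
for nm in ["crank_grip","dial_fin","largest_hole","outlet"]:
    for k in finder.pinpoint("wrist",nm)[:1]: print(nm,round(k["confidence"],2),w(c,k["location"]).round(1))
# wood handle in scene/top
for cam in ["top"]:
    c,im,W=cloud(cam)
    k=finder.cut_out(cam,"crank_grip")
    for nm in ["crank_grip"]:
        for k in finder.pinpoint(cam,nm)[:1]: print(cam,nm,round(k["confidence"],2),w(c,k["location"]).round(1))
M=(W[:,2]>185)&(W[:,2]<235)&(np.hypot(W[:,0]-551,W[:,1]+60)<50)
hsv=cv2.cvtColor(im,cv2.COLOR_BGR2HSV).reshape(-1,3); M&=(hsv[:,1]>90); h=W[M]; m=h.mean(0); v=np.linalg.svd(h-m,full_matrices=False)[2]
print("handle",len(h),m,v[0],np.ptp((h-m)@v.T,axis=0),"ys",ys, h[:,2].max())
E
```

```text
6.6 [566.21362891 148.92378649 305.02699136] [-0.26  0.52 -0.61  1.79  0.95  1.26 -0.68]
plate n 66.32550541131401 [[-54.24999747 -49.27408329]
 [ 51.97149482  56.1050585 ]]
fin 1501 [-0.82874358  3.39191125] -179.73514573159449 [33.73539618 13.75810395]
crank_grip 0.77 [548.4 -60.2 213.7]
dial_fin 0.69 [545.  -60.2 216.7]
largest_hole 0.3 [591.9 105.2   3.2]
outlet 0.96 [589.7 118.5 192.9]
top crank_grip 0.92 [551.1 -62.9 206.3]
handle 428 [550.68088738 -61.50816739 218.03202756] [-0.80666128 -0.59099344 -0.00493339] [90.56715729 20.22187647 19.37608954] ys [0.8171449  0.57643232 0.        ] 225.25641776631915
```

View pics/w2.png

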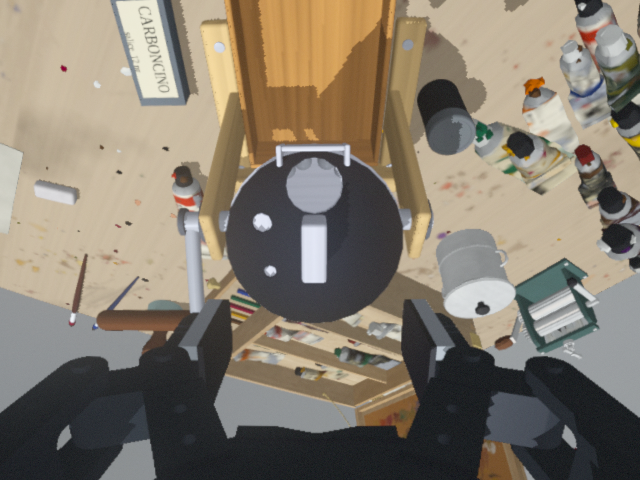

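The view confirms that the large hole at (315,185) lies next to the lip (314,152), with the fin pointing at it. Next is the crank; the handle is at the lower left, around (145,320).

```bash
python3 - <<'E'
from h import *
t=np.radians(-54.3); x2,y2,_=frame(t); z=np.array([0,0,-1.])
p,r,s=cur()
Rt=R.from_matrix(np.c_[np.cross(x2,z),x2,z]); v=np.degrees((Rt*r.inv()).as_rotvec()); print(v,np.linalg.norm(v),p)
h=np.array([550.5,-61.5,211])-5*y2
print("shift to hover320",(h+[0,0,109]-p)); print("final tcp",h-[0,0,19])
E
```

```text
[ 38.27927225  -6.5305334  -86.46151306] 94.78155828194684 [566.20630383 145.03382106 301.61318578]
shift to hover320 [ -19.76672147 -209.45152712   18.38681422]
final tcp [546.43958237 -64.41770606 192.        ]
```

Emit:
move_arm --pt "3.19 -0.544 -7.205 -0.0016 -0.0175 0.015 0.06" --pt "3.19 -0.544 -7.205 -0.0016 -0.0175 0.015 0.06" --pt "3.19 -0.544 -7.205 -0.0016 -0.0175 0.015 0.06" --pt "3.19 -0.544 -7.205 -0.0016 -0.0175 0 0.06" --pt "3.19 -0.544 -7.205 -0.0016 -0.0175 0 0.06"

```text
clock: 7.5
eef_pos: [558.4, 57.7, 347.6]
tool_rot: [3.008, 0.358, 1.485]
force: [0.4, -0.6, -0.0]
width: 60.1
gripper_force: 0.0
```

Emit:
move_arm --pt "3.19 -0.544 -7.205 -0.0016 -0.0175 0 0.06" --pt "3.19 -0.544 -7.205 -0.0016 -0.0175 0 0.06" --pt "3.19 -0.544 -7.205 -0.0016 -0.0175 0 0.06" --pt "3.19 -0.544 -7.205 -0.0016 -0.0175 0 0.06" --pt "3.19 -0.544 -7.205 -0.0016 -0.0175 0 0.06"

```text
clock: 8.0
eef_pos: [550.2, -30.2, 347.1]
tool_rot: [3.073, 0.088, 0.866]
force: [1.0, 0.4, 0.3]
width: 60.1
gripper_force: 0.0
```

Emit:
move_arm --pt "3.19 -0.544 -7.205 -0.0016 -0.0175 -0.01 0.06" --pt "3.19 -0.544 -7.205 -0.0016 -0.0175 -0.016 0.06" --pt "0 0 0 0 0 0 0.06"

```text
clock: 8.3
eef_pos: [544.9, -70.6, 318.9]
tool_rot: [3.141, 0.006, 0.612]
force: [-0.4, -0.4, -0.7]
width: 59.7
gripper_force: 0.0
```

```bash
python3 - <<'E'
from h import *
t=np.radians(-54.3); x2,y2,_=frame(t); z=np.array([0,0,-1.])
c,im,W=cloud("wrist")
p,r,s=cur(); print(s["clock"],p,s["qpos"].round(2))
Rt=R.from_matrix(np.c_[np.cross(x2,z),x2,z]); print(np.degrees((Rt*r.inv()).as_rotvec()))
hsv=cv2.cvtColor(im,cv2.COLOR_BGR2HSV).reshape(-1,3)
M=(W[:,2]>190)&(W[:,2]<230)&(np.hypot(W[:,0]-551,W[:,1]+60)<55)&(hsv[:,1]>90)&(abs((W-[550.5,-61.5,211])@x2)<14)
h=W[M]; m=h.mean(0); v=np.linalg.svd(h-m,full_matrices=False)[2]
print("handle",len(h),m,v[0],np.ptp((h-m)@v.T,axis=0),"top z",np.percentile(h[:,2],97), "xs mid",np.percentile((h-p)@x2,[3,97]),"ys",np.percentile((h-p)@y2,[1,99]))
for k in finder.pinpoint("wrist","crank_grip")[:1]: print(round(k["confidence"],2),w(c,k["location"]).round(1))
E
```

```text
8.35 [545.74049694 -67.48501874 319.92788032] [ 0.35  0.42 -0.41  1.67  0.19  1.1  -1.07]
[ 0.15228728 -0.14855547  0.28722899]
handle 3827 [553.88449995 -62.13795665 219.54833215] [-0.81032828 -0.58597327  0.00184687] [87.96049321 16.67627304 10.4764818 ] top z 221.8529379910397 xs mid [-7.12413222  7.85893458] ys [-33.98567765  49.54928795]
0.81 [546.9 -60.4 213. ]
```

Emit:
move_arm --pt "0 0 0 0 0 -0.035 0.06" --pt "0 0 0 0 0 -0.035 0.06" --pt "0 0 0 0 0 -0.03 0.06" --pt "0 0 0 0 0 -0.026 0.06" --pt "0 0 0 0 0 0 0.03"

```text
clock: 8.9
eef_pos: [545.0, -62.3, 192.8]
tool_rot: [-3.139, 0.004, 0.627]
force: [-0.5, 0.3, 0.2]
width: 47.3
gripper_force: 0.0
```

Emit:
move_arm --pt "0 0 0 0 0 0 0" --pt "0 0 0 0 0 0 0" --pt "0 0 0 0 0 0 0" --pt "0 0 0 0 0 0 0"

```text
clock: 9.3
eef_pos: [549.6, -64.9, 197.6]
tool_rot: [3.135, -0.004, 0.623]
force: [2.6, -3.4, 6.2]
width: 15.1
gripper_force: 58.9
```

```bash
python3 - <<'E'
import numpy as np
th=np.radians(-54.3); xs=np.array([np.cos(th),np.sin(th),0])
def P(a): a=np.radians(50-a); return 80*np.sin(a)*xs+np.array([0,0,80*np.cos(a)])
a=np.arange(0,101,5)
for i in range(20): print(a[i+1],((P(a[i+1])-P(a[i]))/1000).round(4).tolist())
E
```

```text
5 [-0.0028, 0.0038, 0.0051]
10 [-0.003, 0.0042, 0.0047]
15 [-0.0032, 0.0045, 0.0042]
20 [-0.0034, 0.0048, 0.0037]
25 [-0.0036, 0.005, 0.0032]
30 [-0.0038, 0.0052, 0.0027]
35 [-0.0039, 0.0054, 0.0021]
40 [-0.004, 0.0055, 0.0015]
45 [-0.004, 0.0056, 0.0009]
50 [-0.0041, 0.0057, 0.0003]
55 [-0.0041, 0.0057, -0.0003]
60 [-0.004, 0.0056, -0.0009]
65 [-0.004, 0.0055, -0.0015]
70 [-0.0039, 0.0054, -0.0021]
75 [-0.0038, 0.0052, -0.0027]
80 [-0.0036, 0.005, -0.0032]
85 [-0.0034, 0.0048, -0.0037]
90 [-0.0032, 0.0045, -0.0042]
95 [-0.003, 0.0042, -0.0047]
100 [-0.0028, 0.0038, -0.0051]
```

Emit:
move_arm --pt "0 0 0 -0.0028 0.0038 0.0051 0" --pt "0 0 0 -0.003 0.0042 0.0047 0" --pt "0 0 0 -0.0032 0.0045 0.0042 0" --pt "0 0 0 -0.0034 0.0048 0.0037 0" --pt "0 0 0 -0.0036 0.005 0.0032 0"

```text
clock: 9.8
eef_pos: [536.0, -46.1, 219.1]
tool_rot: [3.128, -0.006, 0.621]
force: [8.3, -12.6, 11.4]
width: 15.0
gripper_force: 59.3
```

Emit:
move_arm --pt "0 0 0 -0.0038 0.0052 0.0027 0" --pt "0 0 0 -0.0039 0.0054 0.0021 0" --pt "0 0 0 -0.004 0.0055 0.0015 0" --pt "0 0 0 -0.004 0.0056 0.0009 0" --pt "0 0 0 -0.0041 0.0057 0.0003 0"

```text
clock: 10.3
eef_pos: [516.6, -19.1, 228.5]
tool_rot: [3.127, -0.007, 0.62]
force: [3.4, -12.8, 22.8]
width: 15.0
gripper_force: 63.2
```

```bash
python3 - <<'E'
from h import *
p,r,s=cur(); print(s["clock"],p,s["tool_rot"],s["force"],s["torque"],s["qpos"].round(2),s["width"],s["gripper_force"])
E
```

```text
10.3 [516.62592012 -19.10452969 228.48407984] [ 3.1267424  -0.00712966  0.61983912] [  3.43193463 -12.77989431  22.75677512] [-2.75864246 -0.96070377  0.15090704] [ 0.25  0.46 -0.39  1.89  0.24  0.82 -1.22] 14.955894070694312 63.19474697113037
```

Emit:
move_arm --pt "0 0 0 -0.0041 0.0057 0.0037 0" --pt "0 0 0 -0.004 0.0056 -0.0005 0" --pt "0 0 0 -0.004 0.0055 -0.0015 0" --pt "0 0 0 -0.0039 0.0054 -0.0021 0" --pt "0 0 0 -0.0038 0.0052 -0.0027 0"

```text
clock: 10.8
eef_pos: [494.6, 11.3, 223.2]
tool_rot: [3.133, -0.005, 0.622]
force: [3.2, -6.5, 10.5]
width: 15.0
gripper_force: 61.3
```

```bash
python3 - <<'E'
from h import *
p,r,s=cur(); print(s["clock"],p,s["tool_rot"],s["force"],s["torque"],s["qpos"].round(2),s["width"],s["gripper_force"])
E
```

```text
10.8 [494.60219353  11.25560167 223.15991127] [ 3.13319031 -0.00490057  0.62192515] [ 3.16779458 -6.46658833 10.50712683] [-1.85227123 -1.23777659  0.01213634] [ 0.2   0.44 -0.4   1.95  0.24  0.79 -1.28] 14.950958825408582 61.29867911338806
```

Emit:
move_arm --pt "0 0 0 -0.0036 0.005 -0.0027 0" --pt "0 0 0 -0.0034 0.0048 -0.0035 0" --pt "0 0 0 -0.0032 0.0045 -0.004 0" --pt "0 0 0 -0.003 0.0042 -0.0044 0" --pt "0 0 0 -0.0022 0.0031 -0.004 0"

```text
clock: 11.3
eef_pos: [479.3, 32.4, 203.6]
tool_rot: [3.133, -0.005, 0.622]
force: [7.1, -7.9, 1.9]
width: 14.9
gripper_force: 62.1
```

Emit:
move_arm --pt "0 0 0 0 0 0 0" --pt "0 0 0 0 0 0 0" --pt "0 0 0 0 0 0 0" --pt "0 0 0 0 0 0 0" --pt "0 0 0 0 0 0 0"

```text
clock: 11.8
eef_pos: [479.1, 32.8, 203.1]
tool_rot: [3.135, -0.004, 0.622]
force: [7.5, -6.1, -3.5]
width: 14.6
gripper_force: 61.4
```

```bash
python3 - <<'E'
from h import *
p,r,s=cur(); print(s["clock"],p,s["force"],s["torque"],s["width"],s["gripper_force"])
ims=[]
for cam in ["scene","top"]:
    c=eyes.calibration(cam); im,_=eyes.get_image(cam); ims.append(im)
    for i in range(1): 
        for k in finder.pinpoint(cam,f"ball_{i}_center"): print(cam,round(k["confidence"],2),w(c,k["location"]).round(0),proj(c,w(c,k["location"])).round())
a=cv2.resize(ims[0][180:380,230:400],None,fx=3,fy=3,interpolation=cv2.INTER_CUBIC)[:600]; b=cv2.resize(ims[1][200:320,200:300],None,fx=2.8,fy=5,interpolation=cv2.INTER_CUBIC)[:600]
cv2.imwrite("pics/t1.png",np.hstack([a,b[:, :290]]))
E
```

```text
11.8 [479.09265234  32.77641817 203.07447277] [ 7.5499385  -6.074268   -3.45312429] [-1.59250952 -1.90121216  0.06818963] 14.637050981753587 61.435983180999756
top 0.59 [548. 152.  14.] [245. 284.]
```

View pics/t1.png

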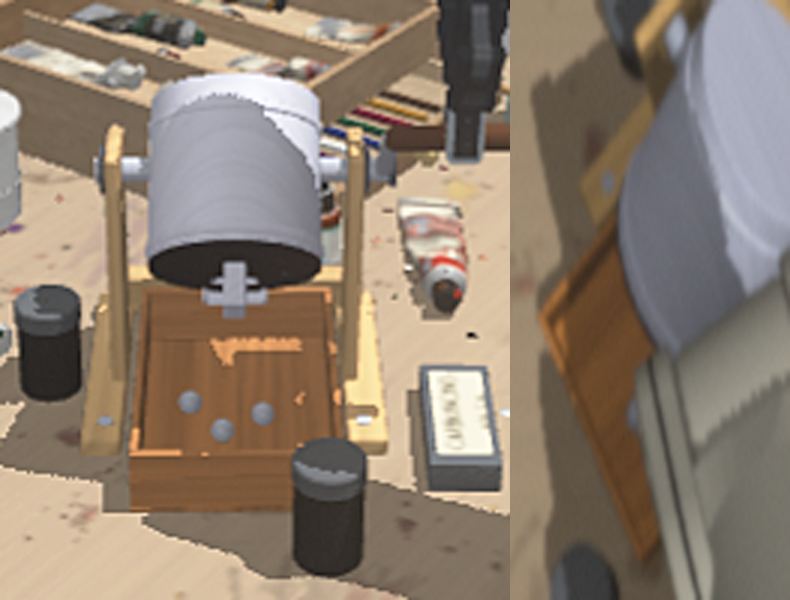

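The crop shows three balls on the tray floor, at (190,402), (263,413) and (222,430). The fourth is not visible, so I'll rock the canister.

Emit:
move_arm --pt "0 0 0 0.0062 -0.0087 0.0089 0" --pt "0 0 0 0.007 -0.0098 0.0069 0" --pt "0 0 0 0.0077 -0.0106 0.0048 0" --pt "0 0 0 0.008 -0.0111 0.0024 0" --pt "0 0 0 0 0 0 0"

```text
clock: 12.5
eef_pos: [502.9, -0.1, 228.2]
tool_rot: [-3.136, -0.001, 0.625]
force: [-10.8, 8.2, 27.5]
width: 14.9
gripper_force: 63.2
```

Emit:
move_arm --pt "0 0 0 -0.008 0.0111 -0.0024 0" --pt "0 0 0 -0.0077 0.0106 -0.0048 0" --pt "0 0 0 -0.007 0.0098 -0.0069 0" --pt "0 0 0 -0.0062 0.0087 -0.0089 0" --pt "0 0 0 -0.0022 0.003 -0.0045 0"

```text
clock: 13.0
eef_pos: [477.9, 34.7, 201.4]
tool_rot: [3.13, -0.005, 0.622]
force: [-3.2, -17.8, 59.7]
width: 14.8
gripper_force: 66.8
```

Emit:
move_arm --pt "0 0 0 0 0 0 0" --pt "0 0 0 0 0 0 0" --pt "0 0 0 0 0 0 0"

```text
clock: 13.3
eef_pos: [478.0, 34.6, 201.8]
tool_rot: [3.131, -0.006, 0.621]
force: [1.1, -9.8, 26.1]
width: 15.0
gripper_force: 63.1
```

```bash
python3 - <<'E'
from h import *
p,r,s=cur(); print(s["clock"],p,s["force"],s["torque"],s["width"],s["gripper_force"])
im,_=eyes.get_image("scene"); c=eyes.calibration("scene")
for k in finder.pinpoint("scene","ball_0_center"): print(round(k["confidence"],2),w(c,k["location"]).round(0))
cv2.imwrite("pics/t2.png",cv2.resize(im[240:360,250:370],None,fx=4,fy=4,interpolation=cv2.INTER_CUBIC))
E
```

```text
13.3 [477.96710169  34.60314913 201.76524924] [ 1.08977104 -9.81777214 26.11287936] [-2.32693165 -0.46458325  0.07497404] 14.9628138337695 63.07535469532013
```

View pics/t2.png

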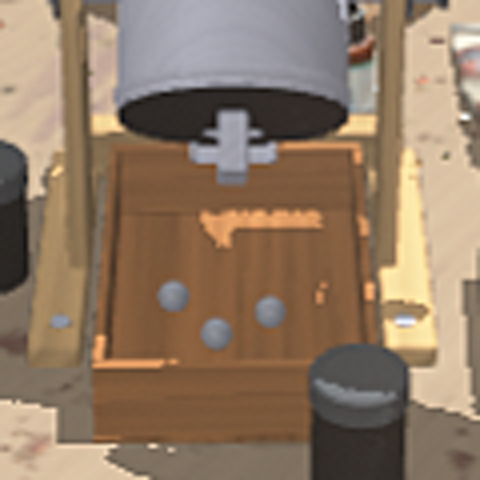

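Emit:
move_arm --pt "0 0 0 0.0058 -0.008 0.0118 0" --pt "0 0 0 0.0066 -0.0093 0.0079 0" --pt "0 0 0 0.0074 -0.0102 0.0059 0" --pt "0 0 0 0.0079 -0.0109 0.0036 0" --pt "0 0 0 0.0081 -0.0113 0.0012 0"

```text
clock: 13.9
eef_pos: [506.6, -4.8, 230.9]
tool_rot: [-3.134, -0.001, 0.628]
force: [-15.7, 13.2, 28.9]
width: 14.5
gripper_force: 63.7
```

Emit:
move_arm --pt "0 0 0 0 0 0 0" --pt "0 0 0 0 0 0 0" --pt "0 0 0 -0.0081 0.0113 -0.0012 0" --pt "0 0 0 -0.0079 0.0109 -0.0036 0" --pt "0 0 0 -0.0074 0.0102 -0.0059 0"

```text
clock: 14.4
eef_pos: [489.4, 19.0, 220.1]
tool_rot: [3.133, -0.006, 0.622]
force: [2.4, -3.7, 10.3]
width: 14.4
gripper_force: 61.6
```

Emit:
move_arm --pt "0 0 0 -0.0066 0.0093 -0.0079 0" --pt "0 0 0 -0.0057 0.0078 -0.0088 0" --pt "0 0 0 0 0 0 0" --pt "0 0 0 0 0 0 0" --pt "0 0 0 0 0 0 0"

```text
clock: 14.9
eef_pos: [478.0, 34.7, 204.0]
tool_rot: [3.131, -0.005, 0.622]
force: [4.0, -8.7, 19.1]
width: 14.6
gripper_force: 61.8
```

```bash
cat > balls.py <<'E'
from h import *
p,r,s=cur(); print(s["clock"],p,s["force"],s["torque"],s["width"],s["gripper_force"])
im,_=eyes.get_image("scene"); c=eyes.calibration("scene")
K=np.array([[c["fx"],0,c["cx"]],[0,c["fy"],c["cy"]],[0,0,1]]); A=att(c)
g=cv2.cvtColor(im,cv2.COLOR_BGR2HSV); m=((g[:,:,1]<70)&(g[:,:,2]>50)).astype(np.uint8)
x0,y0,x1,y1=280,288,342,329
n_,lab,st,ce=cv2.connectedComponentsWithStats(m[y0:y1,x0:x1])
for i in range(1,n_):
    if st[i,4]>8:
        u=cv2.undistortPoints((ce[i]+[x0,y0]).reshape(1,1,2),K,np.array(c["distortion"],float)).ravel(); ray=A@np.r_[u,1]; o=np.array(c["position"]); t=(12.5-o[2])/ray[2]; X=o+t*ray
        print((ce[i]+[x0,y0]).round(),st[i,4],X.round(0),"stand xy",((X-piv)@xs).round(),((X-piv)@ys).round())
E
python3 balls.py
```

```text
14.9 [477.99491284  34.68126198 203.99380885] [ 3.98616359 -8.69143373 19.11911266] [-2.14037451 -0.84599842  0.14938853] 14.570636689189648 61.765002608299255
[293. 314.] 49 [622. 118.  12.] stand xy -43.0 26.0
[317. 318.] 49 [576. 101.  12.] stand xy -56.0 -22.0
[304. 323.] 50 [587. 130.  12.] stand xy -73.0 4.0
[337. 327.] 27 [527. 105.  12.] stand xy -87.0 -60.0
```

```bash
python3 - <<'E'
from h import *
c=eyes.calibration("top"); im,d=eyes.get_image("top")
for k in finder.pinpoint("top","ball_0_center"):
    X=w(c,k["location"]); print(round(k["confidence"],2),X.round(0),proj(c,X).round(),((X-piv)@xs).round(),((X-piv)@ys).round())
cv2.imwrite("pics/t3.png",cv2.resize(im[215:325,190:330],None,fx=5,fy=5,interpolation=cv2.INTER_CUBIC))
E
```

View pics/t3.png

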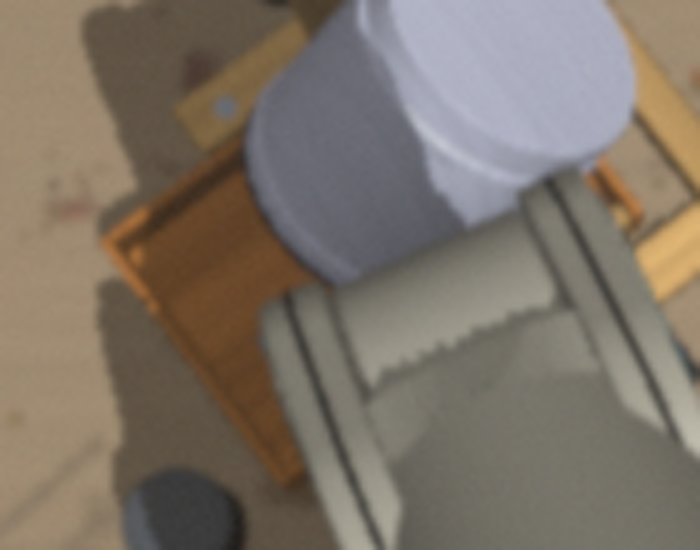

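Emit:
move_arm --pt "0 0 0 0.0058 -0.008 0.0098 0" --pt "0 0 0 0.0066 -0.0093 0.0079 0" --pt "0 0 0 0.0074 -0.0102 0.0059 0" --pt "0 0 0 0.0079 -0.0109 0.0036 0" --pt "0 0 0 0.0081 -0.0113 0.0012 0"

```text
clock: 15.55
eef_pos: [507.0, -5.1, 232.3]
tool_rot: [-3.135, -0.001, 0.628]
force: [-9.1, 3.9, 25.1]
width: 14.8
gripper_force: 63.5
```

Emit:
move_arm --pt "0 0 0 0.0081 -0.0113 -0.0012 0" --pt "0 0 0 0.0079 -0.0109 -0.0036 0" --pt "0 0 0 0 0 0 0"

```text
clock: 15.85
eef_pos: [528.4, -33.8, 226.4]
tool_rot: [3.137, -0.006, 0.623]
force: [2.8, 0.1, 8.0]
width: 14.5
gripper_force: 68.1
```

```bash
python3 balls.py; python3 - <<'E'
from h import *
c=eyes.calibration("top"); im,d=eyes.get_image("top")
for k in finder.pinpoint("top","ball_0_center"):
    X=w(c,k["location"]); print(round(k["confidence"],2),X.round(0),proj(c,X).round(),((X-piv)@xs).round(),((X-piv)@ys).round())
cv2.imwrite("pics/t4.png",cv2.resize(im[215:325,190:330],None,fx=5,fy=5,interpolation=cv2.INTER_CUBIC))
E
```

```text
15.85 [528.37718227 -33.77051311 226.3830499 ] [2.82779861 0.09987895 8.01769443] [-0.12665153 -0.69433393  0.31828358] 14.487360876142581 68.08906674385071
[293. 314.] 50 [622. 119.  13.] stand xy -43.0 26.0
[317. 318.] 49 [576. 101.  12.] stand xy -56.0 -22.0
[304. 323.] 50 [587. 130.  12.] stand xy -73.0 4.0
[336. 327.] 30 [528. 105.  12.] stand xy -87.0 -59.0
0.59 [546. 153.  14.] [244. 284.] -115.0 -16.0
0.53 [591. 109.   0.] [265. 264.] -53.0 -5.0
```

View pics/t4.png

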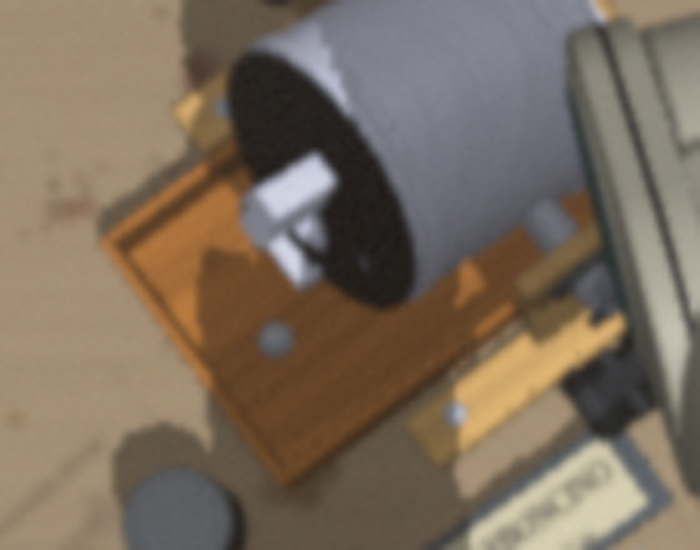

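The top crop shows a fourth ball in the tray at (275,338), stand x ≈ -115. That spot is hidden by the front wall in the scene view, so it is separate from the other three. Swinging back to rest.

Emit:
move_arm --pt "0 0 0 0.0038 -0.0052 -0.0027 0" --pt "0 0 0 0.0036 -0.005 -0.0032 0" --pt "0 0 0 0.0034 -0.0048 -0.0037 0" --pt "0 0 0 0.0032 -0.0045 -0.0042 0" --pt "0 0 0 0.003 -0.0042 -0.0047 0"

```text
clock: 16.5
eef_pos: [545.1, -56.0, 208.3]
tool_rot: [3.138, -0.006, 0.624]
force: [2.4, 1.8, 11.5]
width: 14.6
gripper_force: 74.1
```

Emit:
move_arm --pt "0 0 0 0.0028 -0.0038 -0.0051 0" --pt "0 0 0 0.001 -0.0014 -0.002 0" --pt "0 0 0 0 0 0 0"

```text
clock: 16.8
eef_pos: [549.3, -61.7, 200.5]
tool_rot: [3.138, -0.007, 0.623]
force: [4.5, 2.3, 3.3]
width: 14.3
gripper_force: 75.5
```

```bash
python3 - <<'E'
from h import *
p,r,s=cur(); print(s["clock"],p,s["force"],s["torque"],s["width"],s["gripper_force"])
c=eyes.calibration("scene"); print(proj(c,[546,153,14]))
E
```

```text
16.8 [549.34791181 -61.74279115 200.52829948] [4.49265173 2.28002227 3.25775931] [ 0.26805626 -1.11213156 -0.34636497] 14.331601769250746 75.49086570739746
[313.89732157 335.62641304]
```

Emit:
move_arm --pt "0 0 0 0.0011 -0.0015 -0.0021 0" --pt "0 0 0 0.0011 -0.0015 -0.0021 0" --pt "0 0 0 0 0 0 0"

```text
clock: 17.1
eef_pos: [551.1, -64.1, 197.0]
tool_rot: [3.139, -0.006, 0.622]
force: [2.1, 2.4, 11.8]
width: 14.5
gripper_force: 76.5
```

Emit:
move_arm --pt "0 0 0 0.0011 -0.0015 -0.0021 0" --pt "0 0 0 0 0 0 0"

```text
clock: 17.3
eef_pos: [551.1, -64.2, 196.8]
tool_rot: [3.14, -0.006, 0.623]
force: [-4.9, 5.1, 29.6]
width: 14.6
gripper_force: 78.3
```

Emit:
move_arm --pt "0 0 0 0 0 0.001 0.02" --pt "0 0 0 0 0 0 0.05" --pt "0 0 0 0 0 0 0.05" --pt "0 0 0 0 0 0 0.05" --pt "0 0 0 0 0 0.02 0.05"

```text
clock: 17.8
eef_pos: [547.5, -68.2, 210.9]
tool_rot: [-3.139, 0.005, 0.623]
force: [-0.1, 0.8, 0.1]
width: 50.0
gripper_force: 0.0
```

Emit:
move_arm --pt "0 0 0 0 0 0.03 0.05" --pt "0 0 0 0 0 0.04 0.05" --pt "0 0 0 0 0 0.04 0.05" --pt "0 0 0 -0.01 -0.04 0.02 0.05" --pt "0 0 0 -0.01 -0.04 0.01 0.05"

```text
clock: 18.3
eef_pos: [530.7, -147.7, 355.6]
tool_rot: [3.137, -0.003, 0.627]
force: [0.2, -0.3, -0.4]
width: 50.2
gripper_force: 0.0
```

Emit:
move_arm --pt "0 0 0 -0.01 -0.045 0 0.05" --pt "0 0 0 -0.01 -0.045 0 0.05" --pt "0 0 0 -0.01 -0.045 0 0.05" --pt "0 0 0 -0.01 -0.045 0 0.05" --pt "0 0 0 0 0 0 0.05"

```text
clock: 18.8
eef_pos: [485.7, -336.6, 351.8]
tool_rot: [3.139, 0.005, 0.611]
force: [-0.8, -0.2, -0.2]
width: 50.0
gripper_force: 0.0
```

```bash
python3 balls.py; python3 - <<'E'
from h import *
c,im,W=cloud("top"); cs,im2,W2=cloud("scene")
for cam,cc in (("top",c),("scene",cs)):
  for nm in ["ball_0_center","crank_grip","dial_fin","largest_hole","outlet","tray","jar_a","charcoal_box","dropper","paint_tube"]:
    for k in finder.pinpoint(cam,nm)[:4]:
        if k["confidence"]>.5: print(cam,nm,round(k["confidence"],2),w(cc,k["location"]).round(0))
hsv=cv2.cvtColor(im,cv2.COLOR_BGR2HSV).reshape(-1,3)
M=(W[:,2]>185)&(W[:,2]<235)&(np.hypot(W[:,0]-551,W[:,1]+60)<50)&(hsv[:,1]>90); h=W[M]; print("handle",len(h),h.mean(0))
L=np.c_[(W2-piv)@dd,(W2-piv)@-ys,(W2-piv)@n]; rad=np.hypot(L[:,0],L[:,1])
q=L[(rad<50)&(abs(L[:,2]-66)<7)]; print("plate tilt",np.linalg.lstsq(np.c_[q[:,:2],np.ones(len(q))],q[:,2],rcond=None)[0])
f=L[(rad<30)&(L[:,2]>86)&(L[:,2]<102)]; m=f[:,:2].mean(0); v=np.linalg.svd(f[:,:2]-m,full_matrices=False)[2]; print("fin",len(f),m,v[0])
a=cv2.resize(im[195:325,190:320],None,fx=3,fy=3,interpolation=cv2.INTER_CUBIC); b=cv2.resize(im2[180:375,225:405],(400,390),interpolation=cv2.INTER_CUBIC)
cv2.imwrite("pics/fin.png",np.hstack([a,b]))
E
```

```text
18.8 [ 485.71032981 -336.5601248   351.84391588] [-0.80709028 -0.2273593  -0.20707225] [-0.01825464  0.03530922 -0.02775685] 50.02417935260966 0.0
[293. 314.] 51 [622. 118.  12.] stand xy -43.0 26.0
[317. 317.] 46 [576. 101.  12.] stand xy -56.0 -22.0
[304. 323.] 46 [586. 130.  12.] stand xy -74.0 3.0
[337. 327.] 29 [528. 105.  12.] stand xy -87.0 -59.0
top ball_0_center 0.73 [ 594. -149.   -0.]
top crank_grip 0.7 [552. -65. 210.]
top dial_fin 0.89 [601. 106. 226.]
top largest_hole 0.94 [585. 119. 194.]
top outlet 0.74 [587. 120. 193.]
top tray 0.88 [590. 109.  -1.]
top jar_a 0.86 [471. 185.   3.]
top charcoal_box 0.95 [463.  40.   4.]
top dropper 0.75 [650. -72.  -1.]
top paint_tube 0.65 [ 597. -149.   -1.]
scene ball_0_center 0.63 [585. 118. 195.]
scene crank_grip 0.77 [551. -65. 209.]
scene dial_fin 0.92 [595. 104. 226.]
scene largest_hole 0.86 [591. 117. 192.]
scene outlet 0.82 [584. 115. 196.]
scene tray 0.8 [594. 108.   1.]
scene jar_a 0.94 [471. 185.   3.]
scene jar_a 0.59 [713. 145.   3.]
scene charcoal_box 0.66 [466.  34.  -2.]
scene dropper 0.78 [649. -74.  -1.]
scene paint_tube 0.88 [ 595. -145.   -6.]
handle 435 [551.45126863 -60.99157195 218.1349968 ]
plate tilt [-2.48471956e-03 -1.26235539e-02  6.53747577e+01]
fin 145 [-1.17180678e-03  3.51005743e+00] [0.9999881  0.00487904]
```

View pics/fin.png

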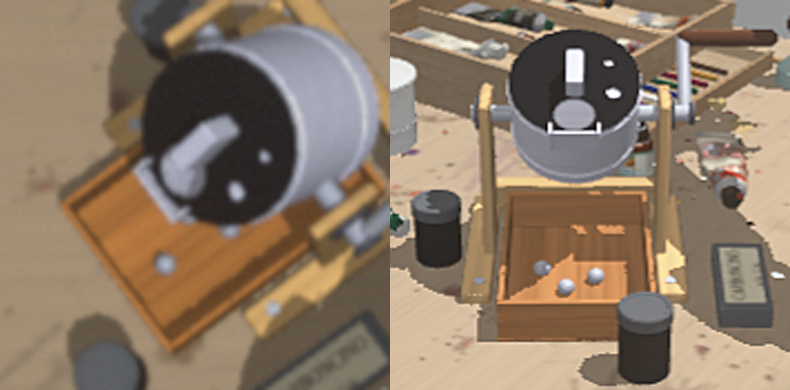

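```bash
python3 - <<'E'
from h import *
c=eyes.calibration("top")
for P in ([622,118,12],[576,101,12],[586,130,12],[546,153,14]): print((proj(c,P)-[190,195])*3)
E
```

```text
[211.38040526 161.78260285]
[235.40306484 224.87118478]
[194.78569188 211.76212479]
[162.26179428 267.85524569]
```

The projections match: the ball seen at (230,230) is one of the scene three, and the one at (165,263) is a separate fourth. All four are in the tray.

```bash
python3 -c "
from cell import ctrl
print(ctrl.finish_job())"
```

```text
the job is handed in; nothing more can be done
None
```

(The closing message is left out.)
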